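Run the tap into the clamped brass blank

ROBOT

A 6-joint arm with a two-finger parallel gripper is mounted at the origin on the work surface. World frame = base frame: x ahead of the robot, y to its left, z up, the work surface at z = 0. Lengths are in m, angles in rad, forces in N, time in s.
With the tool pointing down it reaches from about 0.3 to 1 m from the base axis. Payload 5.1 kg.
Tool frame: the origin (TCP) lies midway between the tips of the shut fingers; the grasp point (between the pads) lies 19 mm behind it; z points along the fingers, y is the direction in which the jaws open and shut (so a half turn about z gives the same grasp; the last joint's range is limited). The gripper opens to 95 mm and grips with 3 to 60 N. Pads are 20 mm wide; open, the fingers measure 119 mm over their backs; the gripper's body (75 mm by 180 mm) begins 59 mm behind the grasp point.
Start: joints at [-1.373, 0.124, 1.65, -0, 1.367, -0.083], TCP at [0.18, -0.625, 0.215] pointing down, gripper open.
Joint ranges: [-2.61, 2.61], [-1.02, 2.33], [0.03, 2.71], [-1.35, 4.49], [0.32, 2.68], [-2.91, 2.91]. Speed limits (rad/s): [2.57, 2.57, 3.14, 3.14, 3.14, 3.14].

INTERFACE

Orientations are given as a unit quaternion [w, x, y, z].
In Python, from station import ctrl gives the robot as it stands. The module is installed in compiled form; this text tells all that it offers.
- The arm moves only by the tool move_arm, never from a script. Its argument "targets" is a list of rows, each an object of numbers: "x", "y", "z": the shift along the tool's x, y, z scaled (see below); "wx", "wy", "wz": the turn, a rotation vector about the tool's x, y, z scaled (see below). A call has 1 to 12 rows; each row shifts and turns the commanded pose from where the row before left it, along the tool's axes as they then stand; what a row does not reach is not made up. The controller multiplies each number of a shift by 5 cm and each number of a turn by 0.12 rad. A row lasts 1/10 s, in which the tool goes at most 50 mm and 8.59 degrees, less where a joint would pass 70% of its speed; a pose out of reach is approached as far as the arm can. A call with a number of a shift or a turn outside -1 to 1 is refused whole. A call with a gripper value outside its range is refused whole. "jaw" is the opening, from 0 (shut) to 1 (fully open), set as the call begins (left out, the last holds). The fingers move at their own pace and stop on an object; the grip force is fixed at half the most. Time passes only in rows, so rows that do not move let the fingers close. It gives the time, the measured TCP pose, the force and the opening at its end, in the units of the state.
- ctrl.get_obs(): the state, without advancing time (a new reading comes with each control period).
- ctrl.read_camera(name): name is "scene" or "side" or "wrist"; returns the picture (480x640x3 uint8, red, green, blue); there is no depth.
- ctrl.camera_params(name): a dict with "intrinsics" (3x3 intrinsics, pixels), "position" and "rotation" of the camera in the world; the wrist camera has in their place "hand_eye" (4x4, takes a point from camera to tool coordinates, whose origin is the TCP and whose axes are the flange's). Camera axes: x right, y down, z forward; pixel columns grow to the right and rows downward; lengths in m; the calibration is good to about 2 mm. The wrist camera is an equidistant fisheye: a pixel r from the principal point sees the ray r / f radians off the axis. A picture is of the moment at which its call begins: read the wrist's pose just before it. camera_params takes no time and is no camera call.
- ctrl.sign_off(): hands the job in, once; it reports no verdict.
Trained networks look in the newest picture that a camera, given by its name, has taken for a name from the list of things; names that differ only in an ending like _2 or _b are one class to them, and where a whole thing is asked for, a point or a joint stands for the part that bears it (a point fixed in the world has none). Each returns a list of dicts, best first, with "conf" (0 to 1); they miss things now and then, are a little off and sometimes report something else, mostly with a low value. They report only what shows in the picture. A call takes as long as a camera call.
- ctrl.trace(camera, name): "pixels" (480x640 bool, what is visible of it) and "bbox" ([left, top, right, bottom] in pixels, round what is visible of it).
The state is a dict: "time_s": time; "joints": joint angles; "qd": joint speeds; "joint_torque": joint torques, N m; "position": TCP position; "ee_rot": TCP orientation; "ft_force": force on the tool from outside, world axes, zero at the start; "ft_torque": the same for the moment, N m; "grip_width": finger opening in m.
Only numpy, scipy, OpenCV 4.12 (cv2) and the standard library are available. Lean on these libraries where they do the work, as an engineer would, in place of code of your own. Each camera call takes 0.05 s, during which the arm holds its last target.

TASK

Two blanks are clamped on the bench, each with a hand-cranked thread tap standing in its hole. Finish the brass one: by its red handle turn the crank half a turn forward (clockwise seen from above), then a quarter turn back, then forward again for about another half turn until it is at full depth against the stop. Let go of the handle, and leave the crank on the aluminium blank alone.

Things in the scene. Friction and masses are not known exactly. Their poses are not given: they have to be found in the camera images.
- brass_tap (a joint): Turn of the crank on the brass blank, rad; grows clockwise seen from above (forward, the tap goes down 3 mm a turn, so the crank sinks at most 2.4 mm in all). It starts between 0 and 0.2 and meets a firm stop at 4.9 (full depth). It is stiff, about 0.2 N m plus 0.05 N m per rad/s (4 to 6 N at the handle), and stays where it is left.
- brass_handle (a point): Red handle of the brass blank's crank: upright plastic cylinder, 20 mm across, 48 mm tall (108 to 156 mm above the table), spinning freely on its own upright axis, so a hand holding it need not turn. The point is on its axis, 134 mm above the table, 60 mm from the tap's axis. Below it is a flat steel crank arm, top at 106 mm; nothing else of the station is above 109 mm.
- brass_axis (a point): Centre of the handle's circle (60 mm radius): on that crank's vertical turning axis, at the height of brass_handle. Its station, bolted down: a dark 110 mm square steel base, a yellow brass block of 64 x 74 x 30 mm clamped between two dark jaws, an upright tap with an orange collar, the crank on top.
- alu_handle (a point): The same point on the red handle of the other station, equal in all but its blank, which is silvery aluminium. To be left alone.

How it is judged:
On the way, in this order (a step that is already met when the one before it is completed fails the run):
1. the brass blank's crank has been turned about half a turn forward and halted there (joint between 2.75 and 3.75) (value of joint brass_tap between 2.75 and 3.75 rad and velocity of joint brass_tap between -0.5 and 0.5 rad/s), for 0.05 s.
2. it has then been turned about a quarter turn back and halted there (joint between 1.2 and 2.2) (value of joint brass_tap between 1.2 and 2.2 rad and velocity of joint brass_tap between -0.5 and 0.5 rad/s), for 0.05 s.
At the end, for the whole second after the job is handed in: The brass blank's crank rests at full depth (joint above 4.6 rad, within 0.3 rad of the stop), and the aluminium blank's handle is within 20 mm of where it began (value of joint brass_tap above 4.6 rad and velocity of joint brass_tap between -0.05 and 0.05 rad/s and distance of alu_handle from where it was at the start of the episode below 0.02 m); the robot touches nothing.
It fails at once if the crank on the aluminium blank is turned (its handle moves more than 20 mm) (distance of alu_handle from where it was at the start of the episode above 0.02 m).
It also fails if it takes over 58 s, if anything falls off the work surface, if the arm or the gripper's body presses on something with over 40 N, if the wrist force passes 120 N, or if a joint passes its speed limit or range.

## Working session

There is one attempt and no reset: what is moved stays moved. The work goes in short steps, Python scripts to look and compute and a tool call to move; the robot and the scene stay as the last step left them, time stands still between calls to the robot, and variables do not carry over. Pictures are saved under pics/ and viewed, and the job is handed in when it is done.

Besides the shell and the picture viewer there is one more tool, called after "Emit:" by a JSON object that holds its "api" and its "payload", one argument or row to a line. move_arm: Moves the arm, as the interface text tells. Shifts and turns lie within -1 to 1; 1 stands for 5 cm of shift or 0.12 rad of turn. Its arguments: {"type":"object","properties":{"targets":{"type":"array","items":{"type":"object","properties":{"x":{"type":"number","minimum":-1,"maximum":1},"y":{"type":"number","minimum":-1,"maximum":1},"z":{"type":"number","minimum":-1,"maximum":1},"wx":{"type":"number","minimum":-1,"maximum":1},"wy":{"type":"number","minimum":-1,"maximum":1},"wz":{"type":"number","minimum":-1,"maximum":1}}}},"jaw":{"type":"number"}},"required":["targets"]}

```bash
mkdir -p pics; ls
python3 - <<'E'
from station import ctrl
import cv2,numpy as np
o=ctrl.get_obs(); print({k:np.round(v,3) for k,v in o.items()})
for c in ['scene','side','wrist']:
    im=ctrl.read_camera(c); cv2.imwrite(f'pics/{c}0.png',im[:,:,::-1]); print(c,ctrl.camera_params(c))
E
```

```text
pics
{'time_s': np.float64(0.0), 'joints': array([-1.373,  0.125,  1.652, -0.   ,  1.367, -0.083]), 'qd': array([ 0.002, -0.   ,  0.   ,  0.001,  0.001, -0.001]), 'joint_torque': array([ 2.0000e-03, -4.1760e+01, -3.5993e+01,  7.8000e-02,  4.9000e-02,
       -0.0000e+00]), 'position': array([ 0.18 , -0.624,  0.213]), 'ee_rot': array([-0.001,  0.99 ,  0.14 , -0.   ]), 'ft_force': array([0.355, 0.806, 0.103]), 'ft_torque': array([-0.006,  0.043,  0.025]), 'grip_width': np.float64(0.095)}
scene {'intrinsics': array([[508.15229697,   0.        , 317.12372003],
       [  0.        , 508.15229697, 247.98032063],
       [  0.        ,   0.        ,   1.        ]]), 'position': array([ 0.96498344, -0.25000878,  0.7534697 ]), 'rotation': array([-0.26731777,  0.84861443,  0.43289782, -0.14489385])}
side {'intrinsics': array([[510.86192498,   0.        , 316.55788223],
       [  0.        , 510.86192498, 240.54314862],
       [  0.        ,   0.        ,   1.        ]]), 'position': array([ 0.15071868, -0.46824652,  0.5532702 ]), 'rotation': array([-0.42818275,  0.83747014, -0.30517215,  0.14890689])}
wrist {'intrinsics': array([[371.64829954,   0.        , 319.17998054],
       [  0.        , 371.64829954, 242.00964721],
       [  0.        ,   0.        ,   1.        ]]), 'hand_eye': array([[-1.06462872e-04, -9.59297048e-01, -2.82398940e-01,
         7.98398416e-02],
       [ 9.99999989e-01, -1.31787340e-04,  7.06813397e-05,
         1.01291201e-03],
       [-1.05021006e-04, -2.82398930e-01,  9.59297052e-01,
        -1.70173891e-01],
       [ 0.00000000e+00,  0.00000000e+00,  0.00000000e+00,
         1.00000000e+00]])}
```

View pics/scene0.png

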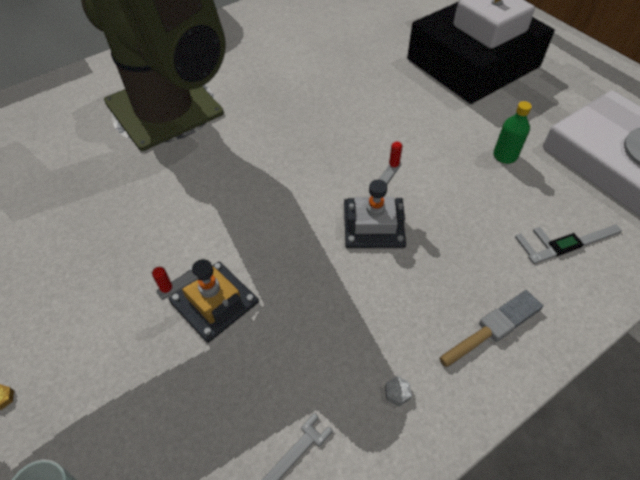

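View pics/side0.png

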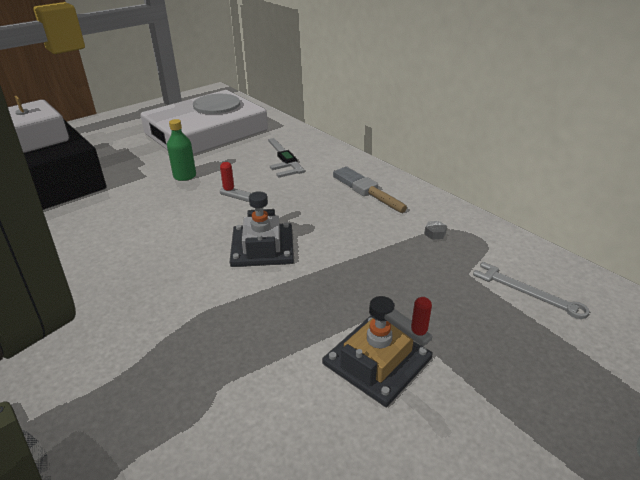

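View pics/wrist0.png

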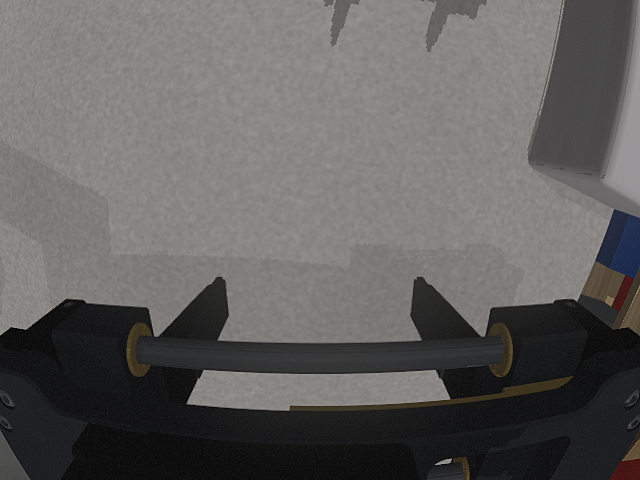

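The scene view shows the brass station at about (205,290), with its handle at (162,279) and hub at (204,270). In the side view its handle is at (421,316) and its hub at (381,307). The aluminium station is at (375,215) in the scene view. Next I triangulate.

```bash
cat > h.py <<'E'
import numpy as np,cv2
from scipy.spatial.transform import Rotation as R
from station import ctrl
def rot(q): return R.from_quat([q[1],q[2],q[3],q[0]]).as_matrix()
def ray(c,uv):
    p=ctrl.camera_params(c);K=p['intrinsics']
    d=rot(p['rotation'])@np.array([(uv[0]-K[0,2])/K[0,0],(uv[1]-K[1,2])/K[1,1],1]);return p['position'],d/np.linalg.norm(d)
def proj(c,X):
    p=ctrl.camera_params(c);q=p['intrinsics']@(rot(p['rotation']).T@(np.array(X)-p['position']));return q[:2]/q[2]
def atz(c,uv,z):
    o,d=ray(c,uv);return o+d*(z-o[2])/d[2]
def tri(a,b):
    A=0;B=0
    for c,uv in (('scene',a),('side',b)):
        o,d=ray(c,uv);P=np.eye(3)-np.outer(d,d);A=A+P;B=B+P@o
    return np.linalg.solve(A,B)
E
python3 - <<'E'
from h import *
for n in ['brass_handle','alu_handle','brass_axis','brass_tap']:
  r={}
  for c in ['scene','side']:
    t=ctrl.trace(c,n)
    for k in t[:3]:
      ys,xs=np.nonzero(k['pixels']); print(n,c,round(k['conf'],2),np.round(k['bbox']),len(xs),xs.mean().round(1) if len(xs) else 0,ys.mean().round(1) if len(xs) else 0)
      if len(xs): print('   at z=.132',atz(c,(xs.mean(),ys.mean()),.132).round(4))
import cv2
for c,(u,v) in {'scene':(205,290),'side':(385,330)}.items():
    im=ctrl.read_camera(c)[v-70:v+75,u-90:u+90,::-1]
    cv2.imwrite(f'pics/{c}_z.png',cv2.resize(im,None,fx=4,fy=4,interpolation=cv2.INTER_CUBIC))
print(ctrl.get_obs()['time_s'])
E
```

```text
brass_handle scene 0.57 [154. 260. 214. 294.] 1130 184.4 277.8
   at z=.132 [ 0.5304 -0.1854  0.132 ]
brass_handle side 0.8 [366. 295. 432. 347.] 1945 401.5 318.6
   at z=.132 [ 0.4928 -0.2019  0.132 ]
alu_handle scene 0.66 [153. 259. 214. 294.] 1195 183.5 277.7
   at z=.132 [ 0.5295 -0.1864  0.132 ]
alu_handle side 0.72 [222. 161. 265. 220.] 923 242.0 192.1
   at z=.132 [0.5094 0.1603 0.132 ]
brass_axis scene 0.57 [151. 259. 217. 297.] 1268 184.1 277.8
   at z=.132 [ 0.5302 -0.1858  0.132 ]
brass_axis side 0.93 [372. 294. 430. 346.] 1851 401.5 318.3
   at z=.132 [ 0.4931 -0.2015  0.132 ]
brass_tap scene 0.68 [152. 261. 215. 301.] 1205 184.4 278.1
   at z=.132 [ 0.5307 -0.1857  0.132 ]
brass_tap side 0.67 [371. 296. 433. 345.] 1832 401.7 318.4
   at z=.132 [ 0.4931 -0.2018  0.132 ]
0.65
```

Run:
```python
from h import *
res={}
for c,boxes in {'scene':[(145,255,180,300),(385,135,408,172)],'side':[(405,290,440,345),(215,155,238,195)]}.items():
  im=cv2.imread(f'pics/{c}0.png').astype(int)
  m=(im[:,:,2]>80)&(im[:,:,1]<50)&(im[:,:,0]<50)
  for i,(l,t,r,b) in enumerate(boxes):
    ys,xs=np.nonzero(m[t:b,l:r]);xs+=l;ys+=t
    res[c,i]=(xs.mean(),ys.mean()); print(c,i,len(xs),res[c,i],xs.min(),xs.max(),ys.min(),ys.max(), atz(c,res[c,i],.132))
for i in (0,1): print(tri(res['scene',i],res['side',i]))
```

```text
scene 0 250 (np.float64(160.728), np.float64(279.184)) 153 169 268 292 [ 0.51221402 -0.2142682   0.132     ]
scene 1 212 (np.float64(395.33962264150944), np.float64(154.25943396226415)) 390 401 142 166 [0.51993222 0.22425816 0.132     ]
side 0 261 (np.float64(424.735632183908), np.float64(310.7586206896552)) 417 431 297 334 [ 0.5230489 -0.2106445  0.132    ]
side 1 269 (np.float64(226.60223048327137), np.float64(175.4721189591078)) 220 233 162 189 [0.51992406 0.22440415 0.132     ]
[ 0.5171211  -0.21469524  0.13870366]
[0.51990102 0.22430306 0.13201129]
```

View pics/scene_z.png

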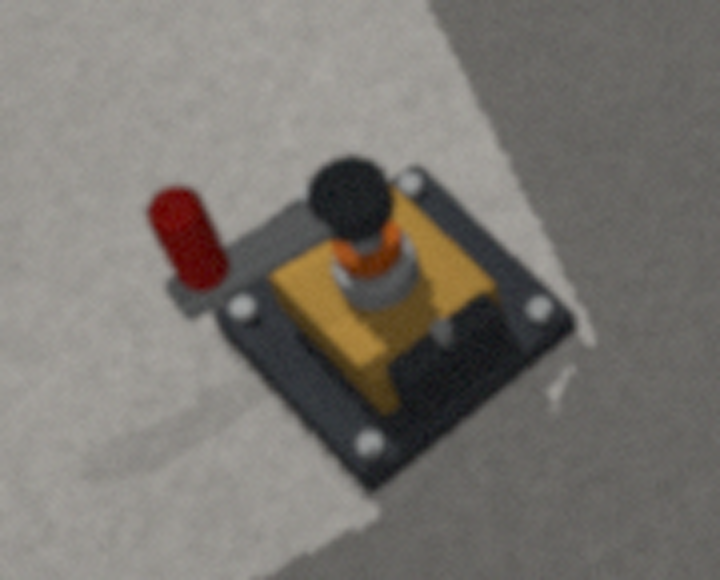

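View pics/side_z.png

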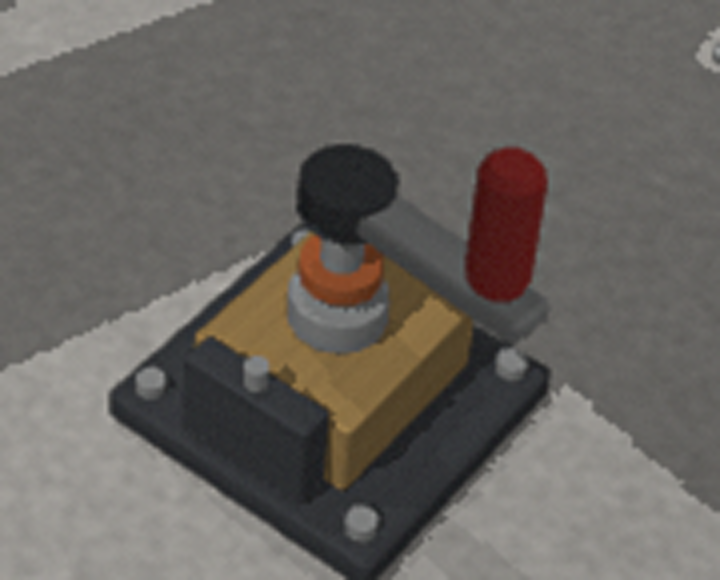

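Run:
```python
from h import *
S=lambda u,v:(115+u/4-.4,220+v/4-.4)
D=lambda u,v:(295+u/4-.4,260+v/4-.4)
for n,a,b in [('handle mid',S(188,239),D(507,224)),('handle top',S(176,203),D(511,168)),('handle bot',S(205,275),D(501,280)),('hub',S(350,186),D(348,172)),('bolts',S(391,310),D(331,377)),('collar',S(372,252),D(341,268))]:
  print(n,a,b,tri(a,b).round(4))
print('hub at .109',atz('scene',S(350,186),.109),atz('side',D(348,172),.109))
print('h at .134',atz('scene',S(188,239),.132),atz('side',D(507,224),.132))
print('h at .156',atz('scene',S(176,203),.156),atz('side',D(511,168),.156))
bs=[(411,182),(541,308),(370,442),(241,307)]
for b in bs: print(atz('scene',S(*b),.016).round(4))
for b in [(150,380),(361,520),(512,362)]: print(atz('side',D(*b),.016).round(4))
```

```text
handle mid (161.6, 279.35) (421.35, 315.6) [ 0.5136 -0.2135  0.1324]
handle top (158.6, 270.35) (422.35, 301.6) [ 0.5131 -0.2119  0.1538]
handle bot (165.85, 288.35) (419.85, 329.6) [ 0.5145 -0.2138  0.1089]
hub (202.1, 266.1) (381.6, 302.6) [ 0.5124 -0.1521  0.1101]
bolts (212.35, 297.1) (377.35, 353.85) [ 0.5116 -0.1533  0.0163]
collar (207.6, 282.6) (379.85, 326.6) [ 0.5139 -0.1523  0.066 ]
hub at .109 [ 0.51136986 -0.15152806  0.109     ] [ 0.51335087 -0.15169608  0.109     ]
h at .134 [ 0.51322098 -0.21336958  0.132     ] [ 0.51389374 -0.21339616  0.132     ]
h at .156 [ 0.51451511 -0.21167123  0.156     ] [ 0.51115513 -0.21383565  0.156     ]
[ 0.4598 -0.1148  0.016 ]
[ 0.5475 -0.1018  0.016 ]
[ 0.5599 -0.1894  0.016 ]
[ 0.4728 -0.2032  0.016 ]
[ 0.4638 -0.1143  0.016 ]
[ 0.4769 -0.2014  0.016 ]
[ 0.5639 -0.1887  0.016 ]
```

```bash
cat >> h.py <<'E'
def totool(d):
    o=ctrl.get_obs();return rot(o['ee_rot']).T@np.array(d)/0.05
def err(t):
    o=ctrl.get_obs();d=np.array(t)-o['position'];print('pos',o['position'].round(4),'F',o['ft_force'].round(1),'w',o['grip_width'],'t',o['time_s'],'qd',abs(o['qd']).max().round(3));print('world',d.round(4),'tool units',totool(d).round(3))
E
python3 - <<'E'
from h import *
err([.5138,-.213,.215])
o=ctrl.get_obs();print(rot(o['ee_rot']).round(3))
E
```

```text
pos [ 0.1801 -0.6245  0.2147] F [ 0.6  0.3 -0.2] w 0.09523403256968403 t 0.65 qd 0.001
world [3.337e-01 4.115e-01 3.000e-04] tool units [ 8.693e+00 -6.059e+00 -7.000e-03]
[[ 0.961  0.277  0.   ]
 [ 0.277 -0.961 -0.   ]
 [ 0.     0.    -1.   ]]
```

Emit:
{"api": "move_arm", "payload": {
  "targets": [
    {"x": 0.5,"y": -0.35},
    {"x": 0.75,"y": -0.52},
    {"x": 0.75,"y": -0.52},
    {"x": 0.75,"y": -0.52},
    {"x": 0.75,"y": -0.52},
    {"x": 0.75,"y": -0.52},
    {"x": 0.75,"y": -0.52},
    {"x": 0.75,"y": -0.52},
    {"x": 0.75,"y": -0.52},
    {"x": 0.75,"y": -0.52},
    {"x": 0.75,"y": -0.52},
    {"x": 0.69,"y": -0.51}
  ],
  "jaw": 0.6
}}

```text
invalid input at $.targets[0]: expected keys x, y, z, wx, wy, wz
```

Emit:
{"api": "move_arm", "payload": {
  "targets": [
    {},
    {},
    {},
    {}
  ]
}}

```text
invalid input at $.targets[0]: expected keys x, y, z, wx, wy, wz
```

Run:
```python
from h import *
err([.5138,-.213,.215])
o=ctrl.get_obs();print(o['ee_rot'],o['joints'].round(2))
for c in ['scene','side','wrist']: 
    cv2.imwrite(f'pics/{c}1.png',ctrl.read_camera(c)[:,:,::-1])
```

```text
pos [ 0.1801 -0.6245  0.2147] F [ 0.6  0.3 -0.2] w 0.09523403256968403 t 0.65 qd 0.001
world [3.337e-01 4.115e-01 3.000e-04] tool units [ 8.693e+00 -6.059e+00 -7.000e-03]
[1.39201564e-05 9.90158005e-01 1.39954012e-01 1.13354365e-05] [-1.37  0.12  1.65  0.    1.37 -0.08]
```

All the keys are needed in every row.

Emit:
{"api": "move_arm", "payload": {
  "targets": [
    {"x": 0.5,"y": -0.35,"z": 0,"wx": 0,"wy": 0,"wz": 0},
    {"x": 0.75,"y": -0.52,"z": 0,"wx": 0,"wy": 0,"wz": 0},
    {"x": 0.75,"y": -0.52,"z": 0,"wx": 0,"wy": 0,"wz": 0},
    {"x": 0.75,"y": -0.52,"z": 0,"wx": 0,"wy": 0,"wz": 0},
    {"x": 0.75,"y": -0.52,"z": 0,"wx": 0,"wy": 0,"wz": 0},
    {"x": 0.75,"y": -0.52,"z": 0,"wx": 0,"wy": 0,"wz": 0},
    {"x": 0.75,"y": -0.52,"z": 0,"wx": 0,"wy": 0,"wz": 0},
    {"x": 0.75,"y": -0.52,"z": 0,"wx": 0,"wy": 0,"wz": 0},
    {"x": 0.75,"y": -0.52,"z": 0,"wx": 0,"wy": 0,"wz": 0},
    {"x": 0.75,"y": -0.52,"z": 0,"wx": 0,"wy": 0,"wz": 0},
    {"x": 0.75,"y": -0.52,"z": 0,"wx": 0,"wy": 0,"wz": 0},
    {"x": 0.69,"y": -0.51,"z": 0,"wx": 0,"wy": 0,"wz": 0}
  ],
  "jaw": 0.6
}}

```text
time_s: 2.0
position: [0.5147, -0.2113, 0.215]
ee_rot: [0.0, 0.99, 0.14, 0.0]
ft_force: [1.0, -0.7, -0.1]
grip_width: 0.0569
```

Emit:
{"api": "move_arm", "payload": {
  "targets": [
    {"x": 0,"y": 0,"z": 0,"wx": 0,"wy": 0,"wz": 0},
    {"x": 0,"y": 0,"z": 0,"wx": 0,"wy": 0,"wz": 0},
    {"x": 0,"y": 0,"z": 0,"wx": 0,"wy": 0,"wz": 0}
  ]
}}

```text
time_s: 2.3
position: [0.5131, -0.2137, 0.2147]
ee_rot: [0.0, 0.99, 0.14, -0.0]
ft_force: [0.8, -0.6, -0.1]
grip_width: 0.0571
```

Run:
```python
from h import *
err([.5138,-.213,.215])
o=ctrl.get_obs();print(o['ee_rot'],o['joints'].round(2))
for c in ['scene','side','wrist']: 
    cv2.imwrite(f'pics/{c}1.png',ctrl.read_camera(c)[:,:,::-1])
```

```text
pos [ 0.5131 -0.2137  0.2147] F [ 0.8 -0.6 -0.1] w 0.05707019917599149 t 2.3 qd 0.02
world [0.0007 0.0007 0.0003] tool units [ 0.017 -0.009 -0.007]
[ 1.42722762e-04  9.90212093e-01  1.39570647e-01 -1.59838618e-04] [-0.49 -0.08  1.86 -0.    1.36  0.8 ]
```

View pics/wrist1.png

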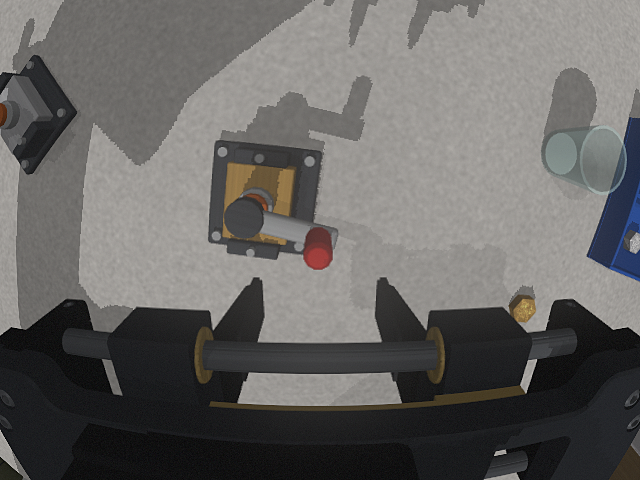

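View pics/side1.png

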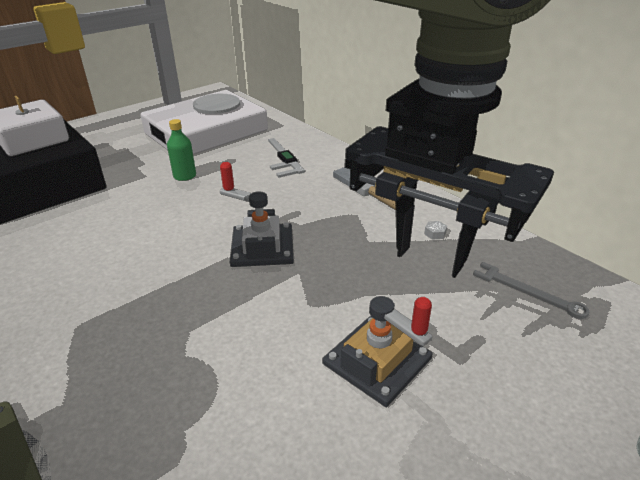

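```bash
cat >> h.py <<'E'
def wray(uv,o):
    p=ctrl.camera_params('wrist');K=p['intrinsics'];H=p['hand_eye']
    a=np.array([(uv[0]-K[0,2])/K[0,0],(uv[1]-K[1,2])/K[1,1]]);r=np.linalg.norm(a)
    d=np.array([*(a/r*np.sin(r)),np.cos(r)]);T=rot(o['ee_rot'])
    return o['position']+T@H[:3,3],T@H[:3,:3]@d
def watz(uv,o,z):
    p,d=wray(uv,o);return p+d*(z-p[2])/d[2]
E
python3 - <<'E'
from h import *
o=ctrl.get_obs()
print(proj('side',o['position']),proj('scene',o['position']))
print('handle top',watz((318.5,236),o,.156),'hub',watz((243,216),o,.109),'handle base',watz((319,260),o,.109))
for b in [(222,152),(310,161),(299,246),(216,236)]: print(watz(b,o,.016).round(4))
E
```

```text
[429.74229518 260.30815722] [144.36402388 246.17578792]
handle top [ 0.52895977 -0.21016101  0.156     ] hub [ 0.51586854 -0.15336638  0.109     ] handle base [ 0.49772501 -0.21941316  0.109     ]
[ 0.5495 -0.1031  0.016 ]
[ 0.5633 -0.1914  0.016 ]
[ 0.4757 -0.2041  0.016 ]
[ 0.462  -0.1164  0.016 ]
```

```bash
python3 -c "
import cv2;im=cv2.imread('pics/wrist1.png')[130:290,190:350];cv2.imwrite('pics/wz1.png',cv2.resize(im,None,fx=3.5,fy=3.5,interpolation=2))"
```

```text
(no output)
```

View pics/wz1.png

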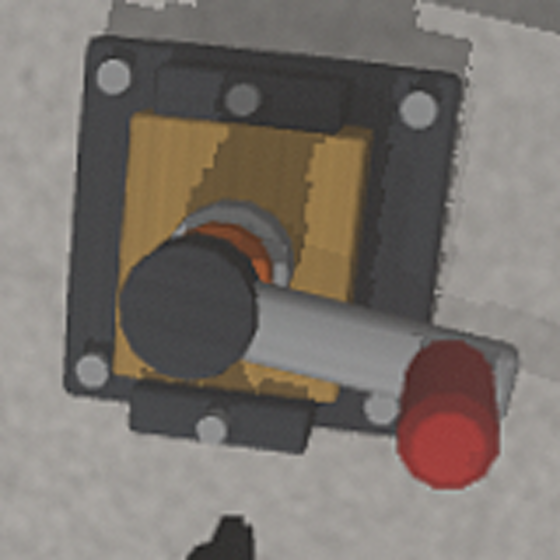

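Run:
```python
from h import *
o=ctrl.get_obs()
S=lambda u,v:(190+u/3.5-.4,130+v/3.5-.4)
print('handle top',watz(S(449,443),o,.156),'hub',watz(S(189,314),o,.109))
b=[watz(S(*b),o,.016) for b in [(114,76),(418,109),(383,406),(93,370)]]; print(np.mean(b,0))
c=np.array([.513,-.153]);h=np.array([.5138,-.2132]);print(np.hypot(*(h-c)),np.degrees(np.arctan2(*(h-c)[::-1])))
err([.5138,-.2132,.119])
```

```text
handle top [ 0.51578138 -0.21350882  0.156     ] hub [ 0.51344124 -0.15441978  0.109     ]
[ 0.51307468 -0.15349077  0.016     ]
0.060205315379956284 -89.23863910846967
pos [ 0.513  -0.2141  0.2147] F [ 0.1 -0.2  0.2] w 0.05726390500694503 t 2.45 qd 0.002
world [ 0.0008  0.0009 -0.0957] tool units [ 0.021 -0.013  1.913]
```

Emit:
{"api": "move_arm", "payload": {
  "targets": [
    {"x": 0.02,"y": -0.01,"z": 0.3,"wx": 0,"wy": 0,"wz": 0},
    {"x": 0,"y": 0,"z": 0.4,"wx": 0,"wy": 0,"wz": 0},
    {"x": 0,"y": 0,"z": 0.4,"wx": 0,"wy": 0,"wz": 0},
    {"x": 0,"y": 0,"z": 0.4,"wx": 0,"wy": 0,"wz": 0},
    {"x": 0,"y": 0,"z": 0.25,"wx": 0,"wy": 0,"wz": 0},
    {"x": 0,"y": 0,"z": 0.15,"wx": 0,"wy": 0,"wz": 0},
    {"x": 0,"y": 0,"z": 0,"wx": 0,"wy": 0,"wz": 0},
    {"x": 0,"y": 0,"z": 0,"wx": 0,"wy": 0,"wz": 0}
  ]
}}

```text
time_s: 3.25
position: [0.5148, -0.2126, 0.1203]
ee_rot: [0.0, 0.99, 0.14, 0.0]
ft_force: [-0.4, -1.1, -0.6]
grip_width: 0.0572
```

Run:
```python
from h import *
err([.5138,-.2132,.119])
cv2.imwrite('pics/wrist2.png',ctrl.read_camera('wrist')[:,:,::-1])
cv2.imwrite('pics/side2.png',ctrl.read_camera('side')[:,:,::-1])
```

```text
pos [ 0.5148 -0.2126  0.1203] F [-0.4 -1.1 -0.6] w 0.05720183658645393 t 3.25 qd 0.016
world [-0.001  -0.0006 -0.0013] tool units [-0.023  0.007  0.025]
```

View pics/wrist2.png

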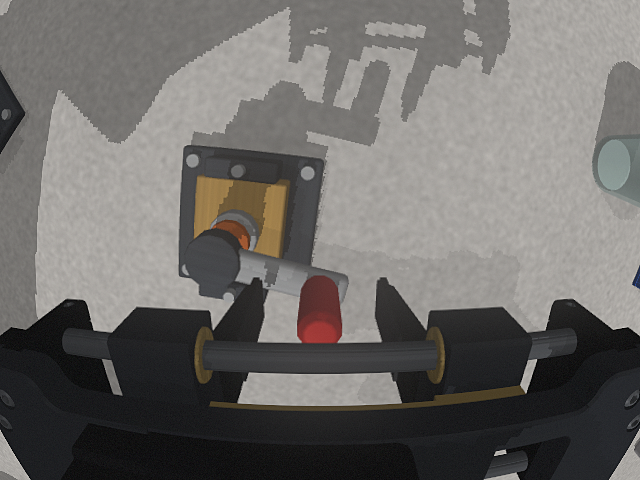

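View pics/side2.png

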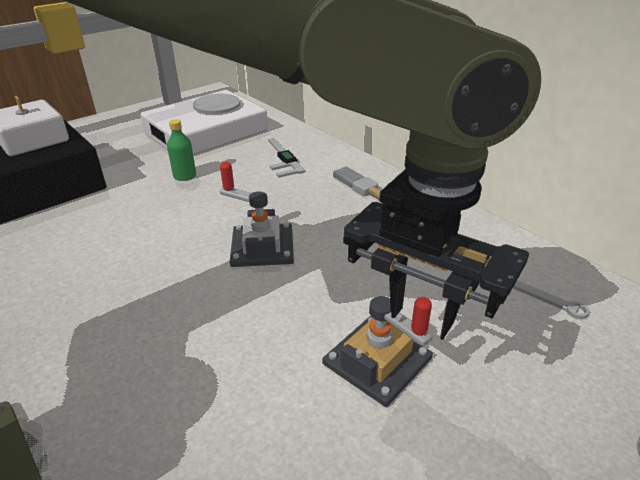

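Emit:
{"api": "move_arm", "payload": {
  "targets": [
    {"x": -0.02,"y": 0,"z": 0.02,"wx": 0,"wy": 0,"wz": 0},
    {"x": 0,"y": 0,"z": 0,"wx": 0,"wy": 0,"wz": 0},
    {"x": 0,"y": 0,"z": 0,"wx": 0,"wy": 0,"wz": 0},
    {"x": 0,"y": 0,"z": 0,"wx": 0,"wy": 0,"wz": 0},
    {"x": 0,"y": 0,"z": 0,"wx": 0,"wy": 0,"wz": 0},
    {"x": 0,"y": 0,"z": 0,"wx": 0,"wy": 0,"wz": 0},
    {"x": 0,"y": 0,"z": 0,"wx": 0,"wy": 0,"wz": 0},
    {"x": 0,"y": 0,"z": 0,"wx": 0,"wy": 0,"wz": 0}
  ],
  "jaw": 0
}}

```text
time_s: 4.15
position: [0.5136, -0.2128, 0.1187]
ee_rot: [0.0, 0.99, 0.14, 0.0]
ft_force: [0.6, -1.9, -0.3]
grip_width: 0.0195
```

Run:
```python
from h import *
err([.5138,-.2132,.119])
cv2.imwrite('pics/wrist3.png',ctrl.read_camera('wrist')[:,:,::-1])
cv2.imwrite('pics/side3.png',ctrl.read_camera('side')[180:420,260:580,::-1])
```

```text
pos [ 0.5136 -0.2128  0.1187] F [ 0.6 -1.9 -0.3] w 0.019533061724048274 t 4.15 qd 0.002
world [ 0.0002 -0.0004  0.0003] tool units [ 0.001  0.01  -0.005]
```

View pics/side3.png

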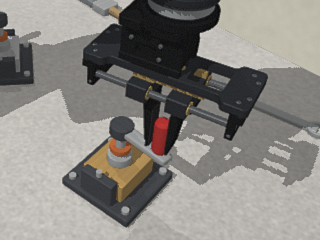

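View pics/wrist3.png

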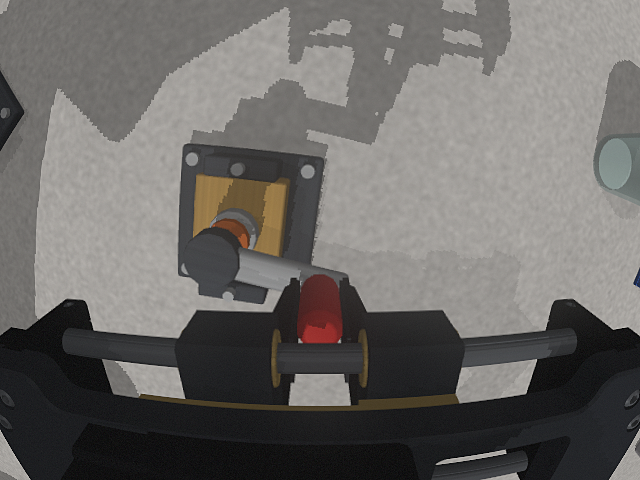

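```bash
cat >> h.py <<'E'
def arc(c,p,dth,n,z=0):
    # forward dth rad = clockwise; rows from p on circle about c
    T=rot(ctrl.get_obs()['ee_rot']); p=np.array(p);c=np.array(c);r=p-c; s=0
    a0=np.arctan2(r[1],r[0]);R0=np.hypot(*r);acc=np.zeros(3);rows=[]
    for i in range(1,n+1):
        a=a0-dth*i/n;q=c+R0*np.array([np.cos(a),np.sin(a)])
        t=T.T@np.array([*(q-p),-.003/6.283*dth*i/n])/.05
        d=np.round(t-acc,3);acc=acc+d
        rows.append('{"x": %g, "y": %g, "z": %g, "wx": 0, "wy": 0, "wz": 0}'%tuple(d))
    print('[%s]'%', '.join(rows)); print(R0,'end',q)
def ang(c):
    p=ctrl.get_obs()['position'][:2]-np.array(c);return np.degrees(np.arctan2(p[1],p[0])),np.hypot(*p)
E
python3 - <<'E'
from h import *
arc([.513,-.153],[.5136,-.213],np.pi,24)
E
```

```text
[{"x": -0.148, "y": -0.052, "z": 0.001, "wx": 0, "wy": 0, "wz": 0}, {"x": -0.14, "y": -0.07, "z": 0.001, "wx": 0, "wy": 0, "wz": 0}, {"x": -0.13, "y": -0.089, "z": 0.002, "wx": 0, "wy": 0, "wz": 0}, {"x": -0.117, "y": -0.104, "z": 0.001, "wx": 0, "wy": 0, "wz": 0}, {"x": -0.103, "y": -0.119, "z": 0.001, "wx": 0, "wy": 0, "wz": 0}, {"x": -0.086, "y": -0.132, "z": 0.001, "wx": 0, "wy": 0, "wz": 0}, {"x": -0.068, "y": -0.141, "z": 0.001, "wx": 0, "wy": 0, "wz": 0}, {"x": -0.049, "y": -0.149, "z": 0.001, "wx": 0, "wy": 0, "wz": 0}, {"x": -0.029, "y": -0.154, "z": 0.002, "wx": 0, "wy": 0, "wz": 0}, {"x": -0.009, "y": -0.157, "z": 0.001, "wx": 0, "wy": 0, "wz": 0}, {"x": 0.012, "y": -0.157, "z": 0.001, "wx": 0, "wy": 0, "wz": 0}, {"x": 0.032, "y": -0.153, "z": 0.001, "wx": 0, "wy": 0, "wz": 0}, {"x": 0.051, "y": -0.149, "z": 0.001, "wx": 0, "wy": 0, "wz": 0}, {"x": 0.071, "y": -0.14, "z": 0.001, "wx": 0, "wy": 0, "wz": 0}, {"x": 0.089, "y": -0.129, "z": 0.002, "wx": 0, "wy": 0, "wz": 0}, {"x": 0.104, "y": -0.117, "z": 0.001, "wx": 0, "wy": 0, "wz": 0}, {"x": 0.119, "y": -0.103, "z": 0.001, "wx": 0, "wy": 0, "wz": 0}, {"x": 0.131, "y": -0.086, "z": 0.001, "wx": 0, "wy": 0, "wz": 0}, {"x": 0.142, "y": -0.068, "z": 0.001, "wx": 0, "wy": 0, "wz": 0}, {"x": 0.149, "y": -0.049, "z": 0.002, "wx": 0, "wy": 0, "wz": 0}, {"x": 0.154, "y": -0.03, "z": 0.001, "wx": 0, "wy": 0, "wz": 0}, {"x": 0.157, "y": -0.008, "z": 0.001, "wx": 0, "wy": 0, "wz": 0}, {"x": 0.156, "y": 0.011, "z": 0.001, "wx": 0, "wy": 0, "wz": 0}, {"x": 0.154, "y": 0.032, "z": 0.002, "wx": 0, "wy": 0, "wz": 0}]
0.06000299992500375 end [ 0.5124 -0.093 ]
```

Emit:
{"api": "move_arm", "payload": {
  "targets": [
    {"x": -0.15,"y": -0.05,"z": 0,"wx": 0,"wy": 0,"wz": 0},
    {"x": -0.14,"y": -0.07,"z": 0,"wx": 0,"wy": 0,"wz": 0},
    {"x": -0.13,"y": -0.09,"z": 0,"wx": 0,"wy": 0,"wz": 0},
    {"x": -0.115,"y": -0.105,"z": 0,"wx": 0,"wy": 0,"wz": 0},
    {"x": -0.103,"y": -0.119,"z": 0,"wx": 0,"wy": 0,"wz": 0},
    {"x": -0.086,"y": -0.132,"z": 0.01,"wx": 0,"wy": 0,"wz": 0}
  ]
}}

```text
time_s: 4.85
position: [0.4701, -0.1954, 0.1184]
ee_rot: [0.0, 0.99, 0.14, -0.0]
ft_force: [2.4, -3.8, -0.8]
grip_width: 0.0193
```

Run:
```python
from h import *
print(ang([.513,-.153]));err([.513-.06*np.sin(np.pi/4),-.153-.06*np.sin(np.pi/4),.119])
```

```text
(np.float64(-135.33908700545547), np.float64(0.06033685443732854))
pos [ 0.4701 -0.1954  0.1184] F [ 2.4 -3.8 -0.8] w 0.019261992978818646 t 4.85 qd 0.172
world [ 0.0005 -0.      0.0006] tool units [ 0.009  0.003 -0.013]
```

Emit:
{"api": "move_arm", "payload": {
  "targets": [
    {"x": -0.068,"y": -0.141,"z": 0,"wx": 0,"wy": 0,"wz": 0},
    {"x": -0.049,"y": -0.149,"z": 0,"wx": 0,"wy": 0,"wz": 0},
    {"x": -0.029,"y": -0.154,"z": 0,"wx": 0,"wy": 0,"wz": 0},
    {"x": -0.009,"y": -0.157,"z": 0,"wx": 0,"wy": 0,"wz": 0},
    {"x": 0.012,"y": -0.157,"z": 0,"wx": 0,"wy": 0,"wz": 0},
    {"x": 0.032,"y": -0.153,"z": 0.01,"wx": 0,"wy": 0,"wz": 0},
    {"x": 0.051,"y": -0.149,"z": 0,"wx": 0,"wy": 0,"wz": 0},
    {"x": 0.071,"y": -0.14,"z": 0,"wx": 0,"wy": 0,"wz": 0},
    {"x": 0.089,"y": -0.129,"z": 0,"wx": 0,"wy": 0,"wz": 0},
    {"x": 0.104,"y": -0.117,"z": 0,"wx": 0,"wy": 0,"wz": 0},
    {"x": 0.119,"y": -0.103,"z": 0,"wx": 0,"wy": 0,"wz": 0},
    {"x": 0.131,"y": -0.086,"z": 0,"wx": 0,"wy": 0,"wz": 0}
  ]
}}

```text
time_s: 6.05
position: [0.4703, -0.1099, 0.1176]
ee_rot: [-0.0, 0.99, 0.14, -0.0]
ft_force: [-2.3, -5.4, 0.8]
grip_width: 0.0196
```

Emit:
{"api": "move_arm", "payload": {
  "targets": [
    {"x": 0.142,"y": -0.068,"z": 0,"wx": 0,"wy": 0,"wz": 0},
    {"x": 0.149,"y": -0.049,"z": 0,"wx": 0,"wy": 0,"wz": 0},
    {"x": 0.154,"y": -0.03,"z": 0,"wx": 0,"wy": 0,"wz": 0},
    {"x": 0.157,"y": -0.008,"z": 0,"wx": 0,"wy": 0,"wz": 0},
    {"x": 0.156,"y": 0.011,"z": 0,"wx": 0,"wy": 0,"wz": 0},
    {"x": 0.154,"y": 0.032,"z": 0,"wx": 0,"wy": 0,"wz": 0},
    {"x": 0,"y": 0,"z": 0,"wx": 0,"wy": 0,"wz": 0},
    {"x": 0,"y": 0,"z": 0,"wx": 0,"wy": 0,"wz": 0},
    {"x": 0,"y": 0,"z": 0,"wx": 0,"wy": 0,"wz": 0},
    {"x": 0,"y": 0,"z": 0,"wx": 0,"wy": 0,"wz": 0}
  ]
}}

```text
time_s: 7.05
position: [0.513, -0.0926, 0.1172]
ee_rot: [0.0, 0.99, 0.14, 0.0]
ft_force: [0.0, -4.9, -2.6]
grip_width: 0.0196
```

Run:
```python
from h import *
print(ang([.513,-.153]));err([.5124,-.093,.118])
for c in ['scene','side','wrist']: cv2.imwrite(f'pics/{c}4.png',ctrl.read_camera(c)[:,:,::-1])
p=ctrl.get_obs()['position'][:2]
arc([.513,-.153],[.5124,-.093],-np.pi/2,12)
```

```text
(np.float64(90.02988554580321), np.float64(0.060393856636577745))
pos [ 0.513  -0.0926  0.1172] F [ 0.  -4.9 -2.6] w 0.019564252184565242 t 7.05 qd 0.003
world [-0.0006 -0.0004  0.0008] tool units [-0.013  0.004 -0.016]
[{"x": -0.154, "y": -0.032, "z": -0.001, "wx": 0, "wy": 0, "wz": 0}, {"x": -0.156, "y": -0.012, "z": -0.002, "wx": 0, "wy": 0, "wz": 0}, {"x": -0.157, "y": 0.009, "z": -0.001, "wx": 0, "wy": 0, "wz": 0}, {"x": -0.154, "y": 0.03, "z": -0.002, "wx": 0, "wy": 0, "wz": 0}, {"x": -0.149, "y": 0.049, "z": -0.001, "wx": 0, "wy": 0, "wz": 0}, {"x": -0.142, "y": 0.068, "z": -0.001, "wx": 0, "wy": 0, "wz": 0}, {"x": -0.131, "y": 0.086, "z": -0.002, "wx": 0, "wy": 0, "wz": 0}, {"x": -0.119, "y": 0.103, "z": -0.001, "wx": 0, "wy": 0, "wz": 0}, {"x": -0.104, "y": 0.117, "z": -0.001, "wx": 0, "wy": 0, "wz": 0}, {"x": -0.089, "y": 0.129, "z": -0.001, "wx": 0, "wy": 0, "wz": 0}, {"x": -0.07, "y": 0.141, "z": -0.002, "wx": 0, "wy": 0, "wz": 0}, {"x": -0.052, "y": 0.148, "z": -0.001, "wx": 0, "wy": 0, "wz": 0}]
0.06000299992500375 end [ 0.453  -0.1536]
```

View pics/wrist4.png

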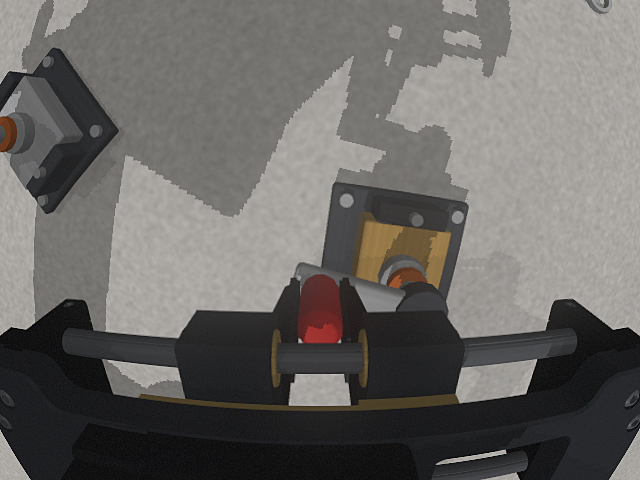

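Emit:
{"api": "move_arm", "payload": {
  "targets": [
    {"x": -0.154,"y": -0.032,"z": 0,"wx": 0,"wy": 0,"wz": 0},
    {"x": -0.156,"y": -0.012,"z": 0,"wx": 0,"wy": 0,"wz": 0},
    {"x": -0.157,"y": 0.009,"z": 0,"wx": 0,"wy": 0,"wz": 0},
    {"x": -0.154,"y": 0.03,"z": -0.01,"wx": 0,"wy": 0,"wz": 0},
    {"x": -0.149,"y": 0.049,"z": 0,"wx": 0,"wy": 0,"wz": 0},
    {"x": -0.142,"y": 0.068,"z": 0,"wx": 0,"wy": 0,"wz": 0},
    {"x": -0.131,"y": 0.086,"z": 0,"wx": 0,"wy": 0,"wz": 0},
    {"x": -0.119,"y": 0.103,"z": -0.01,"wx": 0,"wy": 0,"wz": 0},
    {"x": -0.104,"y": 0.117,"z": 0,"wx": 0,"wy": 0,"wz": 0},
    {"x": -0.089,"y": 0.129,"z": 0,"wx": 0,"wy": 0,"wz": 0},
    {"x": -0.07,"y": 0.141,"z": 0,"wx": 0,"wy": 0,"wz": 0},
    {"x": -0.052,"y": 0.148,"z": 0,"wx": 0,"wy": 0,"wz": 0}
  ]
}}

```text
time_s: 8.4
position: [0.4521, -0.153, 0.1181]
ee_rot: [-0.001, 0.99, 0.14, -0.001]
ft_force: [2.8, 4.9, -6.2]
grip_width: 0.0193
```

Emit:
{"api": "move_arm", "payload": {
  "targets": [
    {"x": 0,"y": 0,"z": 0,"wx": 0,"wy": 0,"wz": 0},
    {"x": 0,"y": 0,"z": 0,"wx": 0,"wy": 0,"wz": 0},
    {"x": 0,"y": 0,"z": 0,"wx": 0,"wy": 0,"wz": 0},
    {"x": 0,"y": 0,"z": 0,"wx": 0,"wy": 0,"wz": 0}
  ]
}}

```text
time_s: 8.8
position: [0.4523, -0.1537, 0.1182]
ee_rot: [0.001, 0.99, 0.14, -0.001]
ft_force: [0.5, -4.1, -8.6]
grip_width: 0.0194
```

Run:
```python
from h import *
print(ang([.513,-.153]));err([.453,-.1536,.118])
cv2.imwrite('pics/wrist5.png',ctrl.read_camera('wrist')[:,:,::-1])
arc([.513,-.153],[.453,-.1536],10*np.pi/24*2.5,25)
```

```text
(np.float64(-179.34009247776063), np.float64(0.06068959666863257))
pos [ 0.4523 -0.1537  0.1182] F [ 0.5 -4.1 -8.6] w 0.0193681555677075 t 8.8 qd 0.002
world [ 0.0007  0.0001 -0.0002] tool units [0.014 0.002 0.003]
[{"x": 0.052, "y": -0.148, "z": 0.001, "wx": 0, "wy": 0, "wz": 0}, {"x": 0.071, "y": -0.14, "z": 0.001, "wx": 0, "wy": 0, "wz": 0}, {"x": 0.088, "y": -0.13, "z": 0.001, "wx": 0, "wy": 0, "wz": 0}, {"x": 0.105, "y": -0.117, "z": 0.001, "wx": 0, "wy": 0, "wz": 0}, {"x": 0.119, "y": -0.102, "z": 0.001, "wx": 0, "wy": 0, "wz": 0}, {"x": 0.131, "y": -0.086, "z": 0.001, "wx": 0, "wy": 0, "wz": 0}, {"x": 0.141, "y": -0.068, "z": 0.001, "wx": 0, "wy": 0, "wz": 0}, {"x": 0.15, "y": -0.05, "z": 0.001, "wx": 0, "wy": 0, "wz": 0}, {"x": 0.154, "y": -0.029, "z": 0.001, "wx": 0, "wy": 0, "wz": 0}, {"x": 0.157, "y": -0.008, "z": 0.001, "wx": 0, "wy": 0, "wz": 0}, {"x": 0.156, "y": 0.011, "z": 0.001, "wx": 0, "wy": 0, "wz": 0}, {"x": 0.154, "y": 0.032, "z": 0.001, "wx": 0, "wy": 0, "wz": 0}, {"x": 0.148, "y": 0.052, "z": 0.001, "wx": 0, "wy": 0, "wz": 0}, {"x": 0.14, "y": 0.071, "z": 0.001, "wx": 0, "wy": 0, "wz": 0}, {"x": 0.13, "y": 0.088, "z": 0.001, "wx": 0, "wy": 0, "wz": 0}, {"x": 0.117, "y": 0.105, "z": 0.001, "wx": 0, "wy": 0, "wz": 0}, {"x": 0.102, "y": 0.119, "z": 0.001, "wx": 0, "wy": 0, "wz": 0}, {"x": 0.086, "y": 0.131, "z": 0.001, "wx": 0, "wy": 0, "wz": 0}, {"x": 0.068, "y": 0.142, "z": 0.002, "wx": 0, "wy": 0, "wz": 0}, {"x": 0.049, "y": 0.149, "z": 0.001, "wx": 0, "wy": 0, "wz": 0}, {"x": 0.029, "y": 0.154, "z": 0.001, "wx": 0, "wy": 0, "wz": 0}, {"x": 0.009, "y": 0.157, "z": 0.002, "wx": 0, "wy": 0, "wz": 0}, {"x": -0.012, "y": 0.156, "z": 0.001, "wx": 0, "wy": 0, "wz": 0}, {"x": -0.032, "y": 0.154, "z": 0.001, "wx": 0, "wy": 0, "wz": 0}, {"x": -0.051, "y": 0.148, "z": 0.002, "wx": 0, "wy": 0, "wz": 0}]
0.06000299992500375 end [ 0.57256501 -0.1602367 ]
```

View pics/wrist5.png

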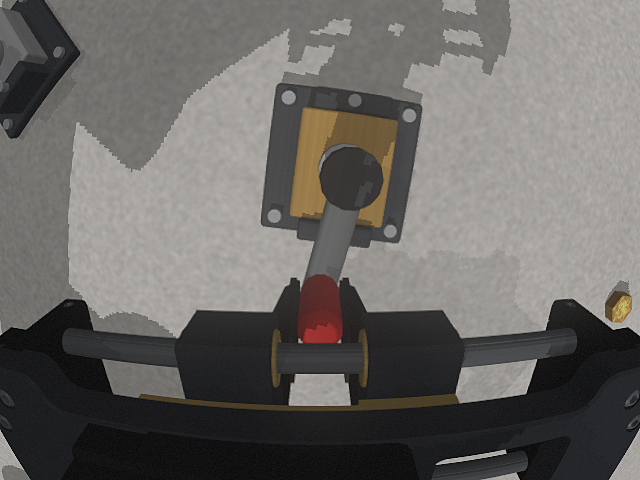

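Emit:
{"api": "move_arm", "payload": {
  "targets": [
    {"x": 0.052,"y": -0.148,"z": 0.01,"wx": 0,"wy": 0,"wz": 0},
    {"x": 0.071,"y": -0.14,"z": 0,"wx": 0,"wy": 0,"wz": 0},
    {"x": 0.088,"y": -0.13,"z": 0,"wx": 0,"wy": 0,"wz": 0},
    {"x": 0.105,"y": -0.117,"z": 0.01,"wx": 0,"wy": 0,"wz": 0},
    {"x": 0.119,"y": -0.102,"z": 0,"wx": 0,"wy": 0,"wz": 0},
    {"x": 0.131,"y": -0.086,"z": 0,"wx": 0,"wy": 0,"wz": 0},
    {"x": 0.141,"y": -0.068,"z": 0,"wx": 0,"wy": 0,"wz": 0},
    {"x": 0.15,"y": -0.05,"z": 0.01,"wx": 0,"wy": 0,"wz": 0},
    {"x": 0.154,"y": -0.029,"z": 0,"wx": 0,"wy": 0,"wz": 0},
    {"x": 0.157,"y": -0.008,"z": 0,"wx": 0,"wy": 0,"wz": 0},
    {"x": 0.156,"y": 0.011,"z": 0,"wx": 0,"wy": 0,"wz": 0},
    {"x": 0.154,"y": 0.032,"z": 0,"wx": 0,"wy": 0,"wz": 0}
  ]
}}

```text
time_s: 10.05
position: [0.5127, -0.0926, 0.1172]
ee_rot: [0.0, 0.99, 0.14, -0.001]
ft_force: [-4.1, -5.8, -4.2]
grip_width: 0.0195
```

Emit:
{"api": "move_arm", "payload": {
  "targets": [
    {"x": 0.148,"y": 0.052,"z": 0,"wx": 0,"wy": 0,"wz": 0},
    {"x": 0.14,"y": 0.071,"z": 0,"wx": 0,"wy": 0,"wz": 0},
    {"x": 0.13,"y": 0.088,"z": 0,"wx": 0,"wy": 0,"wz": 0},
    {"x": 0.117,"y": 0.105,"z": 0,"wx": 0,"wy": 0,"wz": 0},
    {"x": 0.102,"y": 0.119,"z": 0.01,"wx": 0,"wy": 0,"wz": 0},
    {"x": 0.086,"y": 0.131,"z": 0,"wx": 0,"wy": 0,"wz": 0},
    {"x": 0.068,"y": 0.142,"z": 0,"wx": 0,"wy": 0,"wz": 0},
    {"x": 0.049,"y": 0.149,"z": 0,"wx": 0,"wy": 0,"wz": 0},
    {"x": 0.029,"y": 0.154,"z": 0,"wx": 0,"wy": 0,"wz": 0},
    {"x": 0.009,"y": 0.157,"z": 0,"wx": 0,"wy": 0,"wz": 0}
  ]
}}

```text
time_s: 11.05
position: [0.57, -0.1351, 0.1165]
ee_rot: [-0.002, 0.99, 0.14, -0.002]
ft_force: [-6.9, 1.4, -0.1]
grip_width: 0.0194
```

Run:
```python
from h import *
print(ang([.513,-.153]));err([.513,-.153,.118])
```

```text
(np.float64(17.4460107410538), np.float64(0.05973718002963464))
pos [ 0.57   -0.1351  0.1165] F [-6.9  1.4 -0.1] w 0.01939830437966005 t 11.05 qd 0.105
world [-0.057  -0.0179  0.0015] tool units [-1.194  0.028 -0.027]
```

Emit:
{"api": "move_arm", "payload": {
  "targets": [
    {"x": -0.003,"y": 0.078,"z": 0,"wx": 0,"wy": 0,"wz": 0},
    {"x": -0.009,"y": 0.078,"z": 0,"wx": 0,"wy": 0,"wz": 0},
    {"x": -0.014,"y": 0.077,"z": 0,"wx": 0,"wy": 0,"wz": 0},
    {"x": -0.018,"y": 0.077,"z": 0,"wx": 0,"wy": 0,"wz": 0},
    {"x": 0,"y": 0,"z": 0,"wx": 0,"wy": 0,"wz": 0}
  ]
}}

```text
time_s: 11.55
position: [0.5725, -0.1505, 0.1164]
ee_rot: [-0.002, 0.99, 0.14, -0.001]
ft_force: [-6.1, 3.0, -2.0]
grip_width: 0.0196
```

Run:
```python
from h import *
print(ang([.513,-.153]));err([.513,-.153,.118])
```

```text
(np.float64(2.452930133477344), np.float64(0.05955533656293877))
pos [ 0.5725 -0.1505  0.1164] F [-6.1  3.  -2. ] w 0.019637810659761393 t 11.55 qd 0.009
world [-0.0595 -0.0025  0.0016] tool units [-1.158 -0.28  -0.028]
```

Emit:
{"api": "move_arm", "payload": {
  "targets": [
    {"x": -0.015,"y": 0.04,"z": 0,"wx": 0,"wy": 0,"wz": 0},
    {"x": -0.015,"y": 0.04,"z": 0,"wx": 0,"wy": 0,"wz": 0},
    {"x": 0,"y": 0,"z": 0,"wx": 0,"wy": 0,"wz": 0}
  ]
}}

```text
time_s: 11.85
position: [0.5725, -0.1543, 0.1164]
ee_rot: [-0.002, 0.99, 0.14, -0.001]
ft_force: [-5.5, 2.8, -1.8]
grip_width: 0.0193
```

Emit:
{"api": "move_arm", "payload": {
  "targets": [
    {"x": -0.015,"y": 0.04,"z": 0,"wx": 0,"wy": 0,"wz": 0},
    {"x": -0.015,"y": 0.04,"z": 0,"wx": 0,"wy": 0,"wz": 0},
    {"x": 0,"y": 0,"z": 0,"wx": 0,"wy": 0,"wz": 0},
    {"x": 0,"y": 0,"z": 0,"wx": 0,"wy": 0,"wz": 0}
  ]
}}

```text
time_s: 12.25
position: [0.5724, -0.1559, 0.1164]
ee_rot: [-0.005, 0.99, 0.14, -0.0]
ft_force: [-3.4, 10.7, -0.6]
grip_width: 0.019
```

Run:
```python
from h import *
print(ang([.513,-.153]));err([.513,-.153,.118])
```

```text
(np.float64(-2.7933005798492196), np.float64(0.05946561911568267))
pos [ 0.5724 -0.1559  0.1164] F [-3.4 10.7 -0.6] w 0.018964529458794337 t 12.25 qd 0.004
world [-0.0594  0.0029  0.0016] tool units [-1.125 -0.385 -0.03 ]
```

Emit:
{"api": "move_arm", "payload": {
  "targets": [
    {"x": -0.01,"y": 0.04,"z": 0,"wx": 0,"wy": 0,"wz": 0},
    {"x": 0,"y": 0,"z": 0,"wx": 0,"wy": 0,"wz": 0},
    {"x": 0,"y": 0,"z": 0,"wx": 0,"wy": 0,"wz": 0}
  ]
}}

```text
time_s: 12.55
position: [0.5724, -0.1562, 0.1164]
ee_rot: [-0.007, 0.99, 0.14, -0.0]
ft_force: [-4.3, 15.9, 0.3]
grip_width: 0.0196
```

Run:
```python
from h import *
print(ang([.513,-.153]));err([.513,-.153,.118])
```

```text
(np.float64(-3.1184996804211615), np.float64(0.05951905970511535))
pos [ 0.5724 -0.1562  0.1164] F [-4.3 15.9  0.3] w 0.01956520453950299 t 12.55 qd 0.002
world [-0.0594  0.0032  0.0016] tool units [-1.124 -0.392 -0.029]
```

Emit:
{"api": "move_arm", "payload": {
  "targets": [
    {"x": 0,"y": -0.04,"z": 0,"wx": 0,"wy": 0,"wz": 0},
    {"x": 0,"y": 0,"z": 0,"wx": 0,"wy": 0,"wz": 0}
  ]
}}

```text
time_s: 12.75
position: [0.5723, -0.1559, 0.1164]
ee_rot: [-0.005, 0.99, 0.14, 0.0]
ft_force: [-1.9, 10.4, -1.9]
grip_width: 0.0197
```

Emit:
{"api": "move_arm", "payload": {
  "targets": [
    {"x": 0,"y": 0,"z": 0,"wx": 0,"wy": 0,"wz": 0},
    {"x": 0,"y": 0,"z": 0,"wx": 0,"wy": 0,"wz": 0},
    {"x": 0,"y": 0,"z": 0,"wx": 0,"wy": 0,"wz": 0},
    {"x": 0,"y": 0,"z": 0,"wx": 0,"wy": 0,"wz": 0},
    {"x": 0,"y": 0,"z": 0,"wx": 0,"wy": 0,"wz": 0},
    {"x": 0,"y": 0,"z": 0,"wx": 0,"wy": 0,"wz": 0}
  ],
  "jaw": 0.6
}}

```text
time_s: 13.35
position: [0.5721, -0.1609, 0.1171]
ee_rot: [0.0, 0.99, 0.14, 0.0]
ft_force: [-0.1, 0.5, 0.3]
grip_width: 0.0563
```

Emit:
{"api": "move_arm", "payload": {
  "targets": [
    {"x": 0,"y": 0,"z": -0.2,"wx": 0,"wy": 0,"wz": 0},
    {"x": 0,"y": 0,"z": -0.4,"wx": 0,"wy": 0,"wz": 0},
    {"x": 0,"y": 0,"z": -0.4,"wx": 0,"wy": 0,"wz": 0},
    {"x": 0,"y": 0,"z": -0.4,"wx": 0,"wy": 0,"wz": 0},
    {"x": 0,"y": 0,"z": -0.4,"wx": 0,"wy": 0,"wz": 0},
    {"x": 0,"y": 0,"z": -0.4,"wx": 0,"wy": 0,"wz": 0},
    {"x": 0,"y": 0,"z": 0,"wx": 0,"wy": 0,"wz": 0},
    {"x": 0,"y": 0,"z": 0,"wx": 0,"wy": 0,"wz": 0},
    {"x": 0,"y": 0,"z": 0,"wx": 0,"wy": 0,"wz": 0}
  ]
}}

```text
time_s: 14.25
position: [0.571, -0.1604, 0.2252]
ee_rot: [-0.001, 0.99, 0.14, -0.001]
ft_force: [-0.9, -0.0, 0.0]
grip_width: 0.057
```

Run:
```python
from h import *
err([.513,-.153,.118])
for c in ['scene','side','wrist']: cv2.imwrite(f'pics/{c}6.png',ctrl.read_camera(c)[:,:,::-1])
```

```text
pos [ 0.571  -0.1604  0.2252] F [-0.9 -0.   0. ] w 0.05695107958056353 t 14.25 qd 0.009
world [-0.058   0.0074 -0.1072] tool units [-1.071 -0.461  2.147]
```

View pics/side6.png

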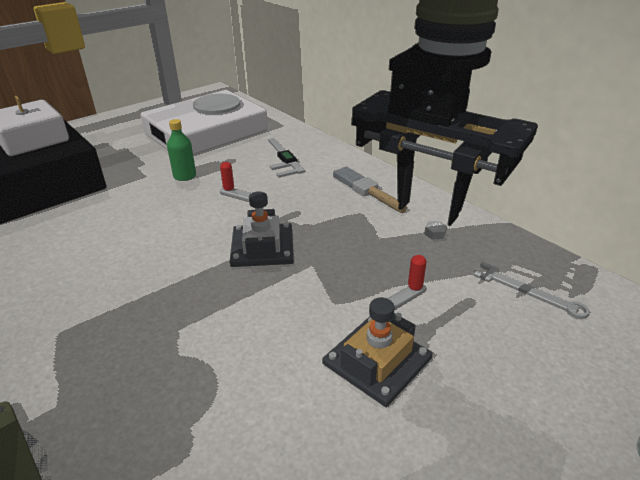

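View pics/wrist6.png

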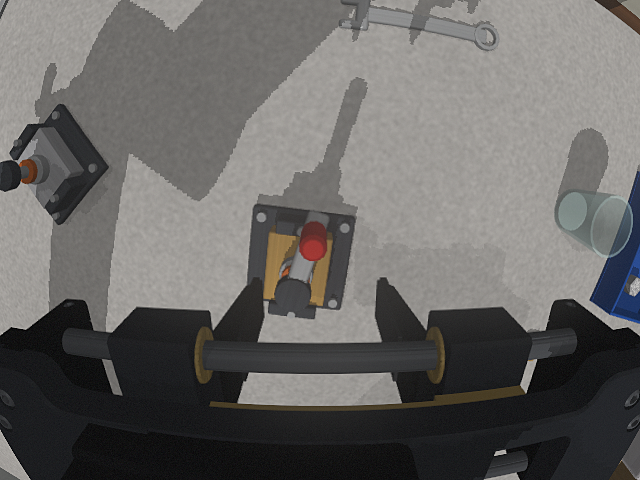

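Run:
```python
from h import *
p=atz('side',(417.6,272.5),.130);print(p,np.degrees(np.arctan2(p[1]+.153,p[0]-.513)))
im=ctrl.read_camera('scene');cv2.imwrite('pics/scene7.png',im[:,:,::-1])
for c in ('scene','side'):
  a=cv2.imread(f'pics/{c}0.png').astype(int);b=cv2.imread(f'pics/{c}6.png').astype(int)
  m=lambda i:(i[:,:,2]>80)&(i[:,:,1]<50)&(i[:,:,0]<50)
  l,t,r,bo=(385,135,408,172) if c=='scene' else (215,155,238,195)
  for i in (a,b):
    ys,xs=np.nonzero(m(i)[t:bo,l:r]);print(c,'alu',xs.mean()+l,ys.mean()+t)
ctrl.sign_off()
```

```text
[ 0.57204198 -0.15699213  0.13      ] -3.868175948295887
scene alu 395.33962264150944 154.25943396226415
scene alu 395.13461538461536 154.44230769230768
side alu 226.60223048327137 175.4721189591078
side alu 226.87739463601534 176.26053639846742
the job is handed in; nothing more can be done
```

I turned the brass crank through the full sequence, let go of the handle, raised the gripper clear and handed the job in at about 14.4 s. `sign_off` gives no verdict, so the results below are my own checks.

- **Turning:** I gripped the red handle and went half a turn clockwise, then paused. I then went a quarter turn back, paused again, and went forward to the stop. I had no direct reading of the crank joint. From the gripper's position I put it at about 3.1–3.3 rad at the first halt and 1.6–1.8 rad at the second.
- **Full depth:** at the end the sideways force rose from about 3 N to 11 N and then 16 N while the handle barely moved. It had turned about 4.77 rad from its start by then.
- **After release:** the side camera puts the handle at about −3.9° round its circle; the gripper read −3.1° while still holding it at the stop. The force on the tool was near zero (0.9 N) with the fingers well above the handle.
- **Aluminium crank:** its handle shifted by less than 1 pixel between the first and last pictures in both cameras.
- **Checks that disagreed:** the trained network outlined whole cranks instead of handles, and in the scene view it took the brass crank for the aluminium one. I located the parts by triangulating between the two cameras instead.

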